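# Set the props, witness cones and beaker on a kiln shelf

### The job

Finish setting this kiln shelf so that the next shelf can go on: stand the tall square prop on the bare patch in its front left corner, and build a support just as tall on the bare patch in its front right corner from the stout cream prop with the white prop centred on top of it (front is the side towards the robot, left and right as the robot sees them). Stand the cone pack midway between these two front supports, its row of cones running from one to the other, and the green beaker upright in the middle of the shelf behind it. Do not shift the round prop, the bowl and the vase that already stand on the shelf, and leave the short dark grey prop where it is on the bench.

Things in the scene. Friction and masses are not known exactly. Their poses are not given: they have to be found in the camera images.
- kiln_shelf: Fixed kiln hearth, 380 mm square, 30 mm high; centred on it a 280 mm square shelf, top at z = 60 mm, coated white but for bare tan patches: 66 mm squares in the front corners, centred in this frame at x -108, y +108 mm (front left) and x -108, y -108 mm (front right), and one at mid back. Origin: on the bench under the shelf's centre; x to its back, away from the robot, y to its left; yaw under 0.2.
- tall_prop: Tall cream ceramic kiln prop, square 36 x 36 mm, 110 mm high, about 0.22 kg, dark square hole mark on top; standing on the bench. Origin: centre of the underside; z up. x and y square to its faces.
- stout_prop: Stout round cream kiln prop, 46 mm diameter, 65 mm high, about 0.17 kg; standing on the bench. Origin: centre of the underside; z up. 
- white_prop: Short round white kiln prop, 38 mm diameter, 45 mm high, about 0.09 kg; standing on the bench. Origin: centre of the underside; z up. 
- grey_prop: Spare, very short round dark grey kiln prop, 38 mm diameter, 30 mm high; standing on the bench, not needed. Origin: centre of the underside; z up. 
- cone_pack: Cone pack: grey-brown clay bar 28 mm (x) x 84 mm (y) x 26 mm high, with a row of three small pointed cones (white, pink, green) along y that stand up to 61 mm above the underside; about 0.13 kg. Grip the bar across its 28 mm width. Either end may be left. Origin: centre of the underside; z up. y runs along the bar and the row.
- beaker: Pale green open beaker without handle, 58 mm diameter at the rim, 56 mm at mid height, narrowing to 49 mm at the foot, 80 mm high, wall 4 mm, about 0.16 kg; standing on the bench. Origin: centre of the underside; z up. 
- back_prop: Round cream kiln prop, 36 mm diameter, 110 mm high, already standing near the middle of the shelf's back edge; loose, to be left alone. Origin: centre of the underside; z up. 
- bowl: Small blue bowl, 76 mm diameter at the rim, 45 mm high, standing on the back left or back right part of the shelf; loose, to be left alone. Origin: centre of the underside; z up. 
- vase: Small rust-red vase, 62 mm diameter at the belly, 88 mm high, standing on the other back part of the shelf; loose, to be left alone. Origin: centre of the underside; z up. 
There are look-alikes about, which are no part of the job. What is shaped like the white_prop but purple is not meant. Of the things that look like the cone_pack, take the one that is farthest to the robot's right at the start.

How it is judged:
At the end, for the whole second after the job is handed in: Upright, at rest: tall prop within 14 mm of the front left patch's centre, stout prop of the front right's, white prop on it within 9 mm; cone pack within 15 mm of midway, parallel to the front edge to 0.2 rad; beaker within 15 mm of the middle; back prop, bowl, vase moved under 10 mm (x of tall_prop in the frame of kiln_shelf between -0.122 and -0.094 m and y of tall_prop in the frame of kiln_shelf between 0.094 and 0.122 m and z of tall_prop in the frame of kiln_shelf between 0.055 and 0.065 m and x of stout_prop in the frame of kiln_shelf between -0.122 and -0.094 m and y of stout_prop in the frame of kiln_shelf between -0.122 and -0.094 m and z of stout_prop in the frame of kiln_shelf between 0.055 and 0.065 m and x of cone_pack in the frame of kiln_shelf between -0.123 and -0.093 m and y of cone_pack in the frame of kiln_shelf between -0.015 and 0.015 m and z of cone_pack in the frame of kiln_shelf between 0.055 and 0.065 m and x of beaker in the frame of kiln_shelf between -0.015 and 0.015 m and y of beaker in the frame of kiln_shelf between -0.015 and 0.015 m and z of beaker in the frame of kiln_shelf between 0.055 and 0.065 m and horizontal distance between white_prop and stout_prop below 0.009 m and z of white_prop in the frame of kiln_shelf between 0.12 and 0.13 m and angle between the y axis of cone_pack and the y axis of kiln_shelf, either way round below 0.2 rad and angle between each of tall_prop, stout_prop, white_prop, cone_pack, beaker's own z axis and vertical below 0.08 rad and linear speed of each of tall_prop, stout_prop, white_prop, cone_pack, beaker below 0.02 m/s and distance of each of back_prop, bowl, vase from where it was at the start of the episode below 0.01 m); the robot touches nothing.
It fails at once if the round back prop, the bowl or the vase on the shelf is shifted by more than 15 mm (distance of any of back_prop, bowl, vase from where it was at the start of the episode above 0.015 m).
It fails at once if the spare grey prop is moved by more than 20 mm (distance of grey_prop from where it was at the start of the episode above 0.02 m).
It also fails if it takes over 128 s, if anything falls off the work surface, if the arm or the gripper's body presses on something with over 40 N, if the wrist force passes 120 N, or if a joint passes its speed limit or range.

### The arm

A 6-joint arm with a two-finger parallel gripper is mounted at the origin on the work surface. World frame = base frame: x ahead of the robot, y to its left, z up, the work surface at z = 0. Lengths are in m, angles in rad, forces in N, time in s.
With the tool pointing down it reaches from about 0.375 to 0.75 m from the base axis. Payload 9 kg.
Tool frame: the origin (TCP) lies midway between the tips of the shut fingers; the grasp point (between the pads) lies 19 mm behind it; z points along the fingers, y is the line along which they close (so a half turn about z gives the same grasp; the last joint's range is limited). The gripper opens to 85 mm and grips with 20 to 120 N. Pads are 22 mm wide; open, the fingers measure 114 mm over their backs; the gripper's body (76 mm by 85 mm) begins 54 mm behind the grasp point. The pads swing forward as they close: fully open they stand 13 mm farther back than shut.
Start: joints at [0.907, 0.104, 0.097, 1.564, 0, 1.353], TCP at [0.259, 0.541, 0.231] pointing down, gripper open.
Joint ranges: [-2.99, 2.99], [-0.84, 1.86], [-1.1, 1.16], [-1.84, 2.11], [-1.51, 1.56], [-3.14, 3.14]. Speed limits (rad/s): [2.22, 2.22, 2.57, 3.14, 3.14, 3.14].

### API

Orientations are given as a 3x3 rotation matrix whose columns are the frame's x, y, z axes.
In Python, from workcell import sense, camera, hand_in gives the robot as it stands.
- The arm moves only by the tool drive_tool, never from a script. Its argument "moves" is a list of rows, each an object of numbers: "tx", "ty", "tz": the shift along the tool's x, y, z in m; "ax", "ay", "az": the turn, a rotation vector about the tool's x, y, z in rad; "hand": the finger opening in m, from 0 to 0.0854. In form: [{"tx": .., "ty": .., "tz": .., "ax": .., "ay": .., "az": .., "hand": ..}, ...]. A call has 1 to 12 rows; each row is the pose to reach, as a shift and turn from the pose commanded when the call began, along the tool's axes at that moment; what a row does not reach only later rows make up. A row lasts 1/8 s, in which the tool goes at most 62.5 mm and 10.7 degrees, less where a joint would pass 70% of its speed; a pose out of reach is approached as far as the arm can. A call with a gripper value outside its range is refused whole. The fingers move at their own pace and stop on an object; "grip_force" is the grip in N (left out, the last holds). Time passes only in rows, so rows that repeat a pose let the fingers close. It gives the time, the measured TCP pose, the force, the opening and the grip force at its end, in the units of the state.
- sense(): the state, without advancing time (a new reading comes with each control period).
- camera(name): name is "scene" or "top" or "wrist"; returns a dict with "image" (384x512x3 uint8, red, green, blue), "z_map" (384x512 float32, m along the optical axis (not along the pixel's ray), 0 where there is no reading), "camera_matrix" (3x3 intrinsics, pixels), "dist" ([k1, k2, p1, p2, k3] as OpenCV has them; the pictures are not rectified), "R" (3x3) and "t" (3): a world point X has camera coordinates R X + t; the wrist camera has in their place "mount" (4x4, takes a point from camera to tool coordinates, whose origin is the TCP and whose axes are the flange's). Camera axes: x right, y down, z forward; pixel columns grow to the right and rows downward; lengths in m; the calibration is good to about 2 mm. A picture is of the moment at which its call begins: read the wrist's pose just before it.
- hand_in(): hands the job in; it is judged then, once.
The state is a dict: "t": time; "joint_positions": joint angles; "qd": joint speeds; "tau": joint torques, N m; "tool_pos": TCP position; "ee_rot": TCP orientation; "wrist_force": force on the tool from outside, world axes, zero at the start; "moment": the same for the moment, N m; "grip_width": opening from 0.0 (shut) to 1.0 (fully open); "finger_force": force on a finger pad.
Only numpy, scipy, OpenCV 4.12 (cv2) and the standard library are available. Lean on these libraries where they do the work, as an engineer would, in place of code of your own. Each camera call takes 0.05 s, during which the arm holds its last target. There are 200 camera calls.

## Working session

There is one attempt and no reset: what is moved stays moved. The work goes in short steps, Python scripts to look and compute and a tool call to move; the robot and the scene stay as the last step left them, time stands still between calls to the robot, and variables do not carry over. Pictures are saved under pics/ and viewed, at most 14 in all, crops included, and the job is handed in when it is done.

Besides the shell and the picture viewer there is one more tool, called after "Emit:" as name([rows], argument=value, ...), one row to a line, values as JSON. drive_tool: Moves the arm, as the interface text tells. Its arguments: {"type":"object","properties":{"moves":{"type":"array"},"grip_force":{"type":"number"}},"required":["moves"]}

```bash
mkdir -p pics; ls
python3 - <<'E'
from workcell import sense,camera
import cv2,numpy as np,pickle
s=sense();print({k:np.round(v,3).tolist() for k,v in s.items()})
for n in("scene","top"):
    c=camera(n);pickle.dump(c,open(f"pics/{n}.pkl","wb"))
    print(n,np.round(c["camera_matrix"],1).tolist(),c["dist"],np.round(c["R"],3).tolist(),c["t"])
    cv2.imwrite(f"pics/{n}0.png",cv2.resize(c["image"][:,:,::-1],(768,576)))
E
```

```text
pics
{'t': 0.0, 'joint_positions': [0.907, 0.105, 0.096, 1.564, 0.0, 1.353], 'qd': [-0.001, -0.001, -0.0, -0.002, -0.0, 0.0], 'tau': [0.003, -55.692, 50.365, 0.017, -0.0, 0.0], 'tool_pos': [0.258, 0.541, 0.231], 'ee_rot': [[-0.902, 0.431, -0.001], [0.431, 0.902, -0.001], [0.0, -0.001, -1.0]], 'wrist_force': [0.237, 0.104, 0.003], 'moment': [-0.057, 0.035, 0.059], 'finger_force': 0.0, 'grip_width': 0.999}
scene [[455.8, 0.0, 256.1], [0.0, 455.8, 191.1], [0.0, 0.0, 1.0]] [-0.02423651  0.          0.          0.          0.        ] [[-0.32, 0.947, -0.011], [0.645, 0.209, -0.735], [-0.694, -0.243, -0.678]] [ 0.12641979 -0.30916838  1.78297538]
top [[370.3, 0.0, 256.8], [0.0, 370.3, 194.7], [0.0, 0.0, 1.0]] [-0.04888095  0.          0.          0.          0.        ] [[-0.019, -1.0, 0.004], [-0.997, 0.019, -0.081], [0.081, -0.006, -0.997]] [0.06230239 0.52905327 1.36484583]
```

View pics/top0.png

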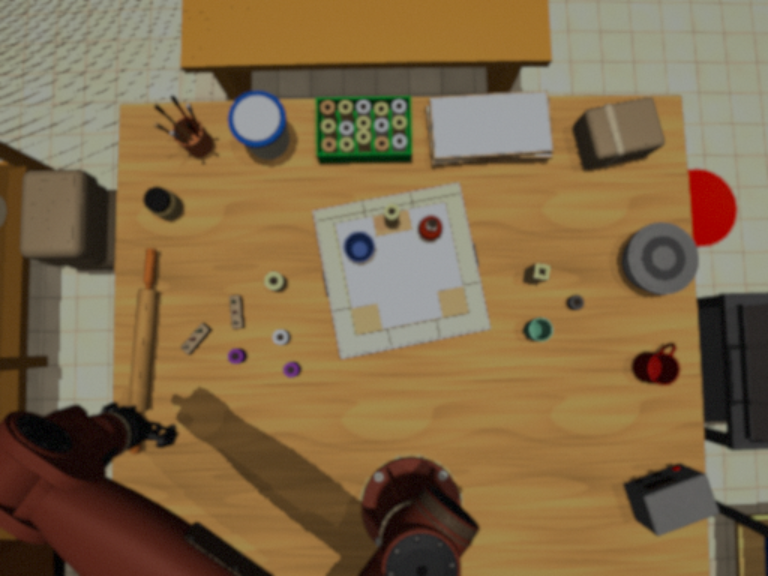

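View pics/scene0.png

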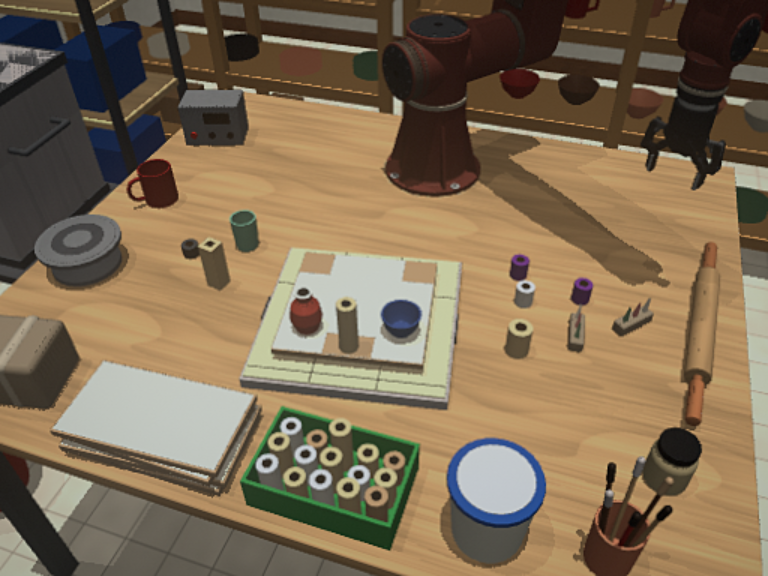

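Top view (768×576 scale): the cone-pack look-alikes are at (236,312) and (196,338). The one farthest to the robot's right is (236,312). White prop candidates are white at (281,337) and purple at (237,355) and (291,369), so I want (281,337). The stout prop is at (275,282), the tall prop at (541,271), grey at (575,302) and the beaker at (539,329). The bowl (360,247), vase (430,228) and back prop (392,212) are on the shelf. The front patches are at (367,319) and (453,302).

```bash
cat > h.py <<'E'
import numpy as np,cv2,pickle
def cloud(c):
    h,w=c["z_map"].shape
    v,u=np.mgrid[:h,:w]
    n=cv2.undistortPoints(np.stack([u,v],-1).reshape(-1,1,2).astype(float),c["camera_matrix"],c["dist"])[:,0]
    z=c["z_map"].reshape(-1,1)
    P=np.c_[n*z,z]
    return ((P-c["t"])@c["R"]).reshape(h,w,3)   # R^T (P-t)
def ray(c,uv,z):
    n=cv2.undistortPoints(np.asarray(uv,float).reshape(-1,1,2),c["camera_matrix"],c["dist"])[:,0]
    d=np.c_[n,np.ones(len(n))]@c["R"]; o=-c["R"].T@c["t"]
    return o+d*((z-o[2])/d[:,2])[:,None]
E
python3 - <<'E'
from h import *
C={n:pickle.load(open(f"pics/{n}.pkl","rb")) for n in("top","scene")}
T=cloud(C["top"])
items=dict(tall=(541,271,.110),stout=(275,282,.065),white=(281,337,.045),grey=(575,302,.03),cone=(236,312,.026),cone2=(196,338,.026),beaker=(539,329,.08),purp1=(237,355,.045),purp2=(291,369,.045),back=(392,212,.17),bowl=(360,247,.105),vase=(430,228,.148))
for k,(u,v,h) in items.items():
    p=ray(C["top"],[(u/1.5,v/1.5)],h)[0]
    print(k,p.round(3),end=" ")
    for n in C:
        W=cloud(C[n]).reshape(-1,3); d=np.linalg.norm(W[:,:2]-p[:2],axis=1)
        zm=(abs(W[:,2]-h)<.008)&(d<.05)&(C[n]["z_map"].ravel()>0)
        q=W[zm]
        if len(q)>4:
            r=cv2.minAreaRect((q[:,:2]*1000).astype(np.float32))
            print(n,len(q),np.round(r[0],1),np.round(r[1],1),round(r[2],1),q[:,2].mean().round(4),end=" | ")
    print()
for n in C:
    c=C[n]; hsv=cv2.cvtColor(c["image"],cv2.COLOR_RGB2HSV); W=cloud(c)
    m=(abs(W[...,2]-.06)<.008)&(np.abs(W[...,0]-.55)<.25)&(np.abs(W[...,1])<.22)
    tan=(m&(hsv[...,1]>70)).astype(np.uint8)
    for ct in cv2.findContours(tan,cv2.RETR_EXTERNAL,cv2.CHAIN_APPROX_NONE)[0]:
        if cv2.contourArea(ct)>150:
            w=ray(c,ct[:,0],.06)*1000; r=cv2.minAreaRect(w[:,:2].astype(np.float32)); print(n,"patch",np.round(r[0],1),np.round(r[1],1),round(r[2],2))
    for z0 in(.06,.03):
        q=W[(abs(W[...,2]-z0)<.006)&(np.abs(W[...,0]-.55)<.25)&(np.abs(W[...,1])<.25)]
        r=cv2.minAreaRect((q[:,:2]*1000).astype(np.float32)); print(n,z0,np.round(r[0],1),np.round(r[1],1),round(r[2],2))
E
```

```text
tall [ 0.566 -0.315  0.11 ] top 111 [ 566.7 -317. ] [37.1 36.3] 79.3 0.109 | scene 108 [ 570.7 -313.4] [39.4 38.4] 78.6 0.1074 | 
stout [0.556 0.319 0.065] top 114 [561.9 322.4] [40.2 40.9] 88.7 0.0642 | scene 174 [563.1 323.4] [47.3 44.5] 6.5 0.063 | 
white [0.423 0.309 0.045] top 87 [423.7 313.4] [35.7 32.9] 89.2 0.0452 | scene 98 [428.8 312.3] [36.4 38.1] 64.6 0.043 | 
grey [ 0.496 -0.42   0.03 ] top 74 [ 496.7 -423.8] [37.7 30.5] 7.7 0.0292 | scene 74 [ 502.1 -421.9] [36.8 33.7] 33.0 0.0274 | 
cone [0.487 0.424 0.026] top 157 [490.2 424.6] [83.8 29.4] 6.0 0.0251 | scene 177 [494.8 426.6] [82.7 27.6] 4.3 0.0245 | 
cone2 [0.424 0.524 0.026] top 156 [424.1 529.5] [29.4 86.3] 48.8 0.0252 | scene 191 [428.6 530.1] [29.2 87.7] 47.8 0.0247 | 
beaker [ 0.43  -0.313  0.08 ] top 67 [ 429.3 -316.6] [56.3 53.8] 89.0 0.0784 | scene 81 [ 434.3 -315.1] [59.5 58.5] 72.7 0.0765 | 
purp1 [0.381 0.417 0.045] top 91 [379.5 421.1] [36.  36.2] 39.5 0.044 | scene 96 [383.5 422.9] [38.8 36.3] 41.3 0.0433 | 
purp2 [0.345 0.285 0.045] top 85 [345.5 287.8] [36.  34.5] 24.7 0.0445 | scene 86 [349.2 286.5] [37.4 35.2] 66.5 0.043 | 
back [0.699 0.034 0.17 ] top 87 [701.8  37. ] [30.6 32.7] 88.9 0.1699 | scene 126 [705.4  38.8] [34. 34.] 2.1 0.168 | 
bowl [0.631 0.11  0.105] top 109 [633.6 113.7] [71.2 73.4] 89.7 0.1033 | scene 172 [635.4 115.7] [76.  74.3] 43.4 0.1017 | 
vase [ 0.665 -0.052  0.148] top 32 [677.3 -55.5] [17.5 18. ] 86.8 0.1487 | scene 51 [683.8 -52.6] [27.6 25.9] 0.0 0.1461 | 
top patch [462.4 100.7] [61.9 61.8] 10.21
top patch [ 500.5 -110.9] [62.1 61.5] 10.15
top patch [699.5  33.5] [49.  85.9] 10.4
top 0.06 [588.9  14.7] [280.5 280.8] 10.19
top 0.03 [588.7  15. ] [379.5 387.6] 10.12
scene patch [706.   37.3] [ 61.4 276.8] 10.1
scene patch [478.4 103.6] [86.3 64.7] 11.75
scene patch [ 504.3 -109.7] [59.9 61.1] 9.93
scene 0.06 [590.4  15.3] [286.  280.4] 10.24
scene 0.03 [593.3  15.8] [380.4 386.9] 10.48
```

```bash
cat >> h.py <<'E'
def go(*targets):
    "targets (x,y,z mm, finger-axis angle deg) -> shift/turn in the present tool frame"
    from workcell import sense
    from scipy.spatial.transform import Rotation as Ro
    s=sense();p=np.array(s["tool_pos"]);R=np.array(s["ee_rot"])
    print("t",round(s["t"],2),"pos",(p*1e3).round(1),"a",np.degrees(np.arctan2(R[1,1],R[0,1])).round(1),"grip",round(s["grip_width"]*85.4,1),"F",np.round(s["wrist_force"],1),"q",np.round(s["joint_positions"],2))
    for x,y,z,a in targets:
        d=R.T@(np.array([x,y,z])/1e3-p); b=np.radians(a)
        yv=np.array([np.cos(b),np.sin(b),0]); G=np.c_[np.cross(yv,[0,0,-1]),yv,[0,0,-1]]
        print((x,y,z,a),"t",d.round(4),"a",Ro.from_matrix(R.T@G).as_rotvec().round(3))
E
python3 - <<'E'
from h import *
c=pickle.load(open("pics/scene.pkl","rb"))["image"][150:260,320:470,::-1]
cv2.imwrite("pics/crop1.png",cv2.resize(c,None,fx=4,fy=4,interpolation=2))
go((492.5,425.6,120,95))
E
```

```text
t 0.1 pos [258.5 541.1 230.6] a 64.5 grip 85.4 F [ 0.8  0.7 -0.4] q [ 0.91  0.1   0.1   1.56 -0.    1.35]
(492.5, 425.6, 120, 95) t [-0.261  -0.0032  0.1105] a [-0.001 -0.001 -0.533]
```

View pics/crop1.png

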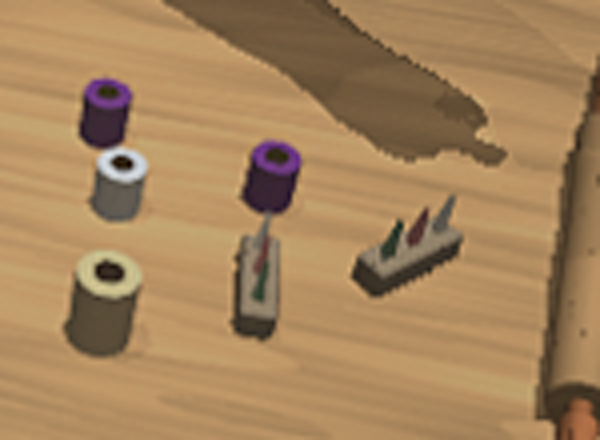

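The crop shows two cone packs, at crop (258,285) and (407,245). The first is farther to the robot's right (y 0.426 against 0.530), so I take that one. The white prop is at (118,185), with the purple look-alikes at (105,112) and (272,177).

Emit:
drive_tool([
  {"tx":-0.04,"ty":0,"tz":0.0,"az":-0.1,"hand":0.06},
  {"tx":-0.09,"ty":-0.001,"tz":0.0,"az":-0.25,"hand":0.06},
  {"tx":-0.14,"ty":-0.002,"tz":0.0,"az":-0.4,"hand":0.06},
  {"tx":-0.19,"ty":-0.003,"tz":0.0,"az":-0.533,"hand":0.06},
  {"tx":-0.23,"ty":-0.003,"tz":0.0,"az":-0.533,"hand":0.06},
  {"tx":-0.261,"ty":-0.003,"tz":0.0,"az":-0.533,"hand":0.06},
  {"tx":-0.261,"ty":-0.003,"tz":0.0,"az":-0.533,"hand":0.06},
  {"tx":-0.261,"ty":-0.003,"tz":0.0,"az":-0.533,"hand":0.06},
])

```text
validation failed for argument at $.mo...
```

```bash
cat >> h.py <<'E'
def wrist():
    from workcell import sense,camera
    s=sense();c=camera("wrist");M=np.array(c["mount"]);R=np.array(s["ee_rot"])
    Rcw=R@M[:3,:3];o=np.array(s["tool_pos"])+R@M[:3,3]
    c["R"]=Rcw.T;c["t"]=-Rcw.T@o
    return c
E
python3 - <<'E'
from h import *
c=wrist();pickle.dump(c,open("pics/w1.pkl","wb"));W=cloud(c)
for n,p,h in(("cone",(492,425.6),26),("stout",(562,323),65),("white",(426,313),45)):
    w=W.reshape(-1,3)[c["z_map"].ravel()>0]*1e3
    q=w[(abs(w[:,2]-h)<7)&(np.hypot(*(w[:,:2]-p).T)<55)]
    if len(q)>5: r=cv2.minAreaRect(q[:,:2].astype(np.float32));print(n,len(q),np.round(r[0],1),np.round(r[1],1),r[2],q[:,2].mean())
cv2.imwrite("pics/w1.png",c["image"][:,:,::-1]); go((492.5,425.6,6,95))
E
```

```text
cone 348 [458.3 432.8] [42.5 20.8] 49.864566802978516 24.24860218941653
t 0.15 pos [258.6 541.2 230.7] a 64.5 grip 85.5 F [-0.7  0.1  0.5] q [0.91 0.1  0.1  1.56 0.   1.35]
(492.5, 425.6, 6, 95) t [-0.261  -0.0032  0.2247] a [-0.001 -0.    -0.533]
```

View pics/w1.png

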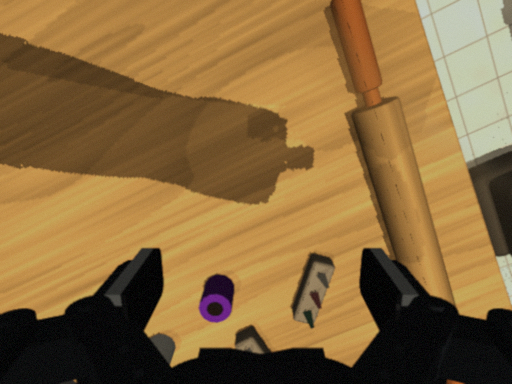

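The wrist picture still shows the start pose (purple prop at (216,300), look-alike cone pack at (313,290)) because the move was refused. I'll resend it with every field filled in.

Emit:
drive_tool([
  {"tx":-0.04,"ty":0,"tz":0.0,"ax":0,"ay":0,"az":-0.1,"hand":0.06},
  {"tx":-0.09,"ty":-0.001,"tz":0.0,"ax":0,"ay":0,"az":-0.25,"hand":0.06},
  {"tx":-0.14,"ty":-0.002,"tz":0.0,"ax":0,"ay":0,"az":-0.4,"hand":0.06},
  {"tx":-0.19,"ty":-0.003,"tz":0.0,"ax":0,"ay":0,"az":-0.533,"hand":0.06},
  {"tx":-0.23,"ty":-0.003,"tz":0.0,"ax":0,"ay":0,"az":-0.533,"hand":0.06},
  {"tx":-0.261,"ty":-0.003,"tz":0.0,"ax":0,"ay":0,"az":-0.533,"hand":0.06},
  {"tx":-0.261,"ty":-0.003,"tz":0.0,"ax":0,"ay":0,"az":-0.533,"hand":0.06},
  {"tx":-0.261,"ty":-0.003,"tz":0.0,"ax":0,"ay":0,"az":-0.533,"hand":0.06},
], grip_force=40)

```text
t: 1.15
tool_pos: [0.4924, 0.4263, 0.2311]
ee_rot: [[-0.996, -0.087, -0.001], [-0.087, 0.996, -0.0], [0.001, 0.0, -1.0]]
wrist_force: [0.2, -0.0, 0.7]
grip_width: 0.7
finger_force: 0.0
```

Run:
```python
from h import *
c=wrist();W=cloud(c);w=W.reshape(-1,3)[c["z_map"].ravel()>0]*1e3
for n,p,h in(("cone",(492,425.6),26),("cone2",(426,530),26),("stout",(562,323),65),("white",(426,313),45),("purp1",(381,422),45)):
    q=w[(abs(w[:,2]-h)<7)&(np.hypot(*(w[:,:2]-p).T)<55)]
    if len(q)>5: r=cv2.minAreaRect(q[:,:2].astype(np.float32));print(n,len(q),np.round(r[0],1),np.round(r[1],1),r[2],q[:,2].mean())
cv2.imwrite("pics/w2.png",c["image"][:,:,::-1]); go((492.5,425.6,6,95))
```

```text
cone 1930 [490.1 428.3] [84.2 27.9] 4.447693824768066 25.38844861985756
cone2 2019 [425.8 530.1] [28.6 83. ] 48.69432067871094 25.25425312945946
stout 1583 [562.6 325.5] [45.5 44.7] 2.8825156688690186 64.56250841746751
white 1333 [425.5 313.7] [37.1 36.5] 78.67198944091797 44.58978890287271
purp1 1413 [381.7 424. ] [36.3 36.8] 2.996936321258545 44.78415345866831
t 1.2 pos [492.1 426.6 231.3] a 95.0 grip 60.1 F [ 0.2 -0.3  0.2] q [0.51 0.27 0.28 1.58 0.   0.43]
(492.5, 425.6, 6, 95) t [-0.0004 -0.001   0.2253] a [ 0.    -0.     0.001]
```

View pics/w2.png

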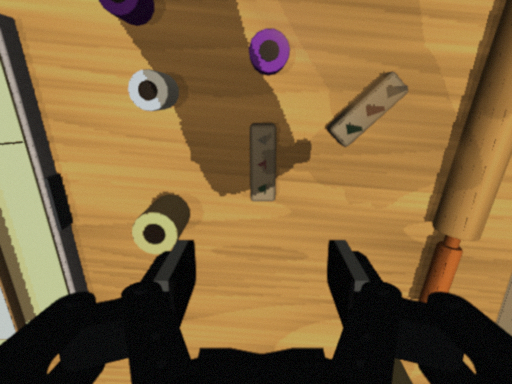

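Wrist view: the wanted cone pack is at (263,161), stout at (156,232), white at (150,90), and the purple look-alikes at (270,50) and the top edge. The positions agree with the fixed cameras to about 3 mm, so I'll grasp now.

Emit:
drive_tool([
  {"tx":0.0,"ty":0.001,"tz":0.05,"ax":0,"ay":0,"az":0.01,"hand":0.06},
  {"tx":0.001,"ty":0.001,"tz":0.105,"ax":0,"ay":0,"az":0.01,"hand":0.06},
  {"tx":0.001,"ty":0.001,"tz":0.16,"ax":0,"ay":0,"az":0.01,"hand":0.06},
  {"tx":0.001,"ty":0.001,"tz":0.2,"ax":0,"ay":0,"az":0.01,"hand":0.06},
  {"tx":0.001,"ty":0.001,"tz":0.218,"ax":0,"ay":0,"az":0.01,"hand":0.06},
  {"tx":0.001,"ty":0.001,"tz":0.224,"ax":0,"ay":0,"az":0.01,"hand":0.06},
  {"tx":0.001,"ty":0.001,"tz":0.224,"ax":0,"ay":0,"az":0.01,"hand":0.01},
  {"tx":0.001,"ty":0.001,"tz":0.224,"ax":0,"ay":0,"az":0.01,"hand":0.01},
  {"tx":0.001,"ty":0.001,"tz":0.224,"ax":0,"ay":0,"az":0.01,"hand":0.01},
  {"tx":0.001,"ty":0.001,"tz":0.224,"ax":0,"ay":0,"az":0.01,"hand":0.01},
  {"tx":0.001,"ty":0.001,"tz":0.224,"ax":0,"ay":0,"az":0.01,"hand":0.01},
], grip_force=40)

```text
t: 2.58
tool_pos: [0.4931, 0.4279, 0.0095]
ee_rot: [[-0.997, -0.077, 0.003], [-0.077, 0.997, 0.002], [-0.003, 0.002, -1.0]]
wrist_force: [-0.2, -0.1, 6.3]
grip_width: 0.315
finger_force: 41.6
```

Run:
```python
from h import *
go((491.5,427.5,115,94.5),(483.7,-4.1,115,10.2))
```

```text
t 2.58 pos [493.1 427.9   9.5] a 94.4 grip 26.9 F [-0.2 -0.1  6.3] q [ 0.51  0.33 -0.05  1.19  0.    0.44]
(491.5, 427.5, 115, 94.5) t [ 1.300e-03 -1.000e-04 -1.055e-01] a [ 0.002  0.003 -0.001]
(483.7, -4.1, 115, 10.2) t [ 0.0424 -0.4298 -0.1063] a [3.00e-03 1.00e-03 1.47e+00]
```

Emit:
drive_tool([
  {"tx":0.0,"ty":0,"tz":-0.03,"ax":0,"ay":0,"az":0,"hand":0.01},
  {"tx":0.0,"ty":0,"tz":-0.07,"ax":0,"ay":0,"az":0,"hand":0.01},
  {"tx":0.004,"ty":-0.03,"tz":-0.105,"ax":0,"ay":0,"az":0.05,"hand":0.01},
  {"tx":0.008,"ty":-0.075,"tz":-0.115,"ax":0,"ay":0,"az":0.2,"hand":0.01},
  {"tx":0.012,"ty":-0.12,"tz":-0.115,"ax":0,"ay":0,"az":0.36,"hand":0.01},
  {"tx":0.016,"ty":-0.165,"tz":-0.115,"ax":0,"ay":0,"az":0.52,"hand":0.01},
  {"tx":0.02,"ty":-0.21,"tz":-0.115,"ax":0,"ay":0,"az":0.68,"hand":0.01},
  {"tx":0.025,"ty":-0.255,"tz":-0.115,"ax":0,"ay":0,"az":0.84,"hand":0.01},
  {"tx":0.03,"ty":-0.3,"tz":-0.115,"ax":0,"ay":0,"az":1.0,"hand":0.01},
  {"tx":0.034,"ty":-0.345,"tz":-0.115,"ax":0,"ay":0,"az":1.16,"hand":0.01},
  {"tx":0.038,"ty":-0.39,"tz":-0.115,"ax":0,"ay":0,"az":1.32,"hand":0.01},
  {"tx":0.042,"ty":-0.43,"tz":-0.115,"ax":0,"ay":0,"az":1.47,"hand":0.01},
], grip_force=40)

```text
t: 4.08
tool_pos: [0.4832, -0.0066, 0.123]
ee_rot: [[-0.172, 0.985, 0.001], [0.985, 0.172, -0.0], [-0.001, 0.001, -1.0]]
wrist_force: [0.2, -0.3, -1.9]
grip_width: 0.313
finger_force: 40.7
```

Run:
```python
from h import *
go((483.7,-5.7,70,10.2))
```

```text
t 4.08 pos [483.2  -6.6 123. ] a 9.9 grip 26.8 F [ 0.2 -0.3 -1.9] q [-0.29 -0.25 -0.44  1.38  0.    1.11]
(483.7, -5.7, 70, 10.2) t [0.0008 0.0006 0.053 ] a [ 0.001  0.001 -0.006]
```

Emit:
drive_tool([
  {"tx":0.001,"ty":0.001,"tz":0.02,"ax":0,"ay":0,"az":0,"hand":0.01},
  {"tx":0.001,"ty":0.001,"tz":0.038,"ax":0,"ay":0,"az":0,"hand":0.01},
  {"tx":0.001,"ty":0.001,"tz":0.048,"ax":0,"ay":0,"az":0,"hand":0.01},
  {"tx":0.001,"ty":0.001,"tz":0.053,"ax":0,"ay":0,"az":0,"hand":0.01},
  {"tx":0.001,"ty":0.001,"tz":0.054,"ax":0,"ay":0,"az":0,"hand":0.01},
  {"tx":0.001,"ty":0.001,"tz":0.054,"ax":0,"ay":0,"az":0,"hand":0.01},
], grip_force=40)

```text
t: 4.82
tool_pos: [0.4842, -0.0033, 0.0694]
ee_rot: [[-0.178, 0.984, 0.001], [0.984, 0.178, -0.0], [-0.0, 0.001, -1.0]]
wrist_force: [-3.4, 0.2, 6.1]
grip_width: 0.318
finger_force: 41.6
```

Emit:
drive_tool([
  {"tx":0,"ty":0,"tz":0,"ax":0,"ay":0,"az":0,"hand":0.05},
  {"tx":0,"ty":0,"tz":0,"ax":0,"ay":0,"az":0,"hand":0.05},
  {"tx":0,"ty":0,"tz":0,"ax":0,"ay":0,"az":0,"hand":0.05},
  {"tx":0,"ty":0,"tz":-0.03,"ax":0,"ay":0,"az":0,"hand":0.06},
  {"tx":0,"ty":0,"tz":-0.08,"ax":0,"ay":0,"az":0,"hand":0.07},
  {"tx":0,"ty":0,"tz":-0.14,"ax":0,"ay":0,"az":0,"hand":0.08},
  {"tx":0,"ty":0,"tz":-0.18,"ax":0,"ay":0,"az":0,"hand":0.08},
  {"tx":0,"ty":0,"tz":-0.18,"ax":0,"ay":0,"az":0,"hand":0.08},
])

```text
t: 5.82
tool_pos: [0.4855, -0.0042, 0.2518]
ee_rot: [[-0.177, 0.984, 0.006], [0.984, 0.177, -0.001], [-0.002, 0.005, -1.0]]
wrist_force: [0.3, 0.3, 0.0]
grip_width: 0.94
finger_force: 0.0
```

Run:
```python
from h import *
c=wrist();W=cloud(c);w=W.reshape(-1,3)[c["z_map"].ravel()>0]*1e3
for n,p,h in(("cone",(484,-4),86),("shelf",(590,15),60)):
    q=w[(abs(w[:,2]-h)<6)&(np.hypot(*(w[:,:2]-p).T)<(55 if h==86 else 210))]
    if len(q)>5: r=cv2.minAreaRect(q[:,:2].astype(np.float32));print(n,len(q),np.round(r[0],1),np.round(r[1],1),r[2],q[:,2].mean())
m=(c["image"]).copy();cv2.imwrite("pics/w3.png",m[:,:,::-1])
go((432,-316,240,100),(432,-316,44,100))
```

```text
cone 2386 [484.4  -0.7] [28.1 85.2] 10.944093704223633 85.39519840431471
shelf 58663 [589.5  14.7] [280.8 280.6] 10.38718318939209 60.061570593974054
t 5.88 pos [484.7  -4.  249.5] a 10.2 grip 79.9 F [-0.6 -0.4 -0.7] q [-0.28 -0.25 -0.2   1.61  0.    1.11]
(432, -316, 240, 100) t [-0.2978 -0.1072  0.0095] a [ 1.000e-03  3.000e-03 -1.567e+00]
(432, -316, 44, 100) t [-0.2976 -0.1076  0.2055] a [ 1.000e-03  3.000e-03 -1.567e+00]
```

View pics/w3.png

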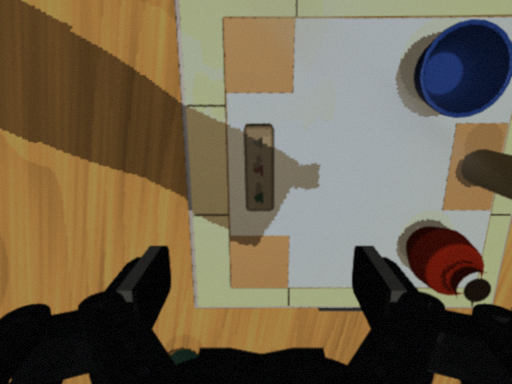

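Wrist view: the cone pack stands at (259,167) between the bare patches at (259,55) and (260,262). It is within 4 mm of midway and the other things on the shelf are untouched. Next is the beaker.

Emit:
drive_tool([
  {"tx":-0.04,"ty":-0.014,"tz":0,"ax":0,"ay":0,"az":0,"hand":0.082},
  {"tx":-0.09,"ty":-0.032,"tz":0,"ax":0,"ay":0,"az":0,"hand":0.082},
  {"tx":-0.145,"ty":-0.052,"tz":0,"ax":0,"ay":0,"az":0,"hand":0.082},
  {"tx":-0.2,"ty":-0.072,"tz":0,"ax":0,"ay":0,"az":0,"hand":0.082},
  {"tx":-0.25,"ty":-0.09,"tz":0,"ax":0,"ay":0,"az":0,"hand":0.082},
  {"tx":-0.285,"ty":-0.103,"tz":0,"ax":0,"ay":0,"az":0,"hand":0.082},
  {"tx":-0.298,"ty":-0.107,"tz":0,"ax":0,"ay":0,"az":0,"hand":0.082},
  {"tx":-0.298,"ty":-0.107,"tz":0.03,"ax":0,"ay":0,"az":0,"hand":0.082},
  {"tx":-0.298,"ty":-0.107,"tz":0.07,"ax":0,"ay":0,"az":0,"hand":0.082},
  {"tx":-0.298,"ty":-0.107,"tz":0.1,"ax":0,"ay":0,"az":0,"hand":0.082},
  {"tx":-0.298,"ty":-0.107,"tz":0.12,"ax":0,"ay":0,"az":0,"hand":0.082},
  {"tx":-0.298,"ty":-0.107,"tz":0.125,"ax":0,"ay":0,"az":0,"hand":0.082},
])

```text
t: 7.38
tool_pos: [0.431, -0.3149, 0.1219]
ee_rot: [[-0.178, 0.984, -0.001], [0.984, 0.178, 0.002], [0.002, -0.001, -1.0]]
wrist_force: [-0.4, -0.2, 0.6]
grip_width: 0.959
finger_force: 0.0
```

Run:
```python
from h import *
c=wrist();W=cloud(c);w=W.reshape(-1,3)[c["z_map"].ravel()>0]*1e3
for n,p,h in(("beaker",(432,-316),80),("tall",(568,-315),110),("grey",(499,-423),30)):
    q=w[(abs(w[:,2]-h)<6)&(np.hypot(*(w[:,:2]-p).T)<45)]
    if len(q)>5: r=cv2.minAreaRect(q[:,:2].astype(np.float32));print(n,len(q),np.round(r[0],1),np.round(r[1],1),r[2],q[:,2].mean())
go((432,-316,30,10.2))
```

```text
beaker 2223 [ 432.4 -316.7] [57.1 57.3] 4.297693729400635 78.85979465477756
tall 1904 [ 553.2 -314.4] [20.8 36. ] 17.300460815429688 108.74382148131353
grey 1392 [ 498.1 -421.2] [34.3 37.1] 88.86775207519531 29.34446145005098
t 7.42 pos [ 431.2 -315.3  122.4] a 10.2 grip 81.7 F [ 0.8 -1.  -0.1] q [-0.88 -0.09 -0.29  1.37  0.    0.52]
(432, -316, 30, 10.2) t [-0.0009  0.0007  0.0924] a [-0.001 -0.001  0.   ]
```

Beaker confirmed at (432.4, −316.7).

Emit:
drive_tool([
  {"tx":-0.002,"ty":0.001,"tz":0.04,"ax":0,"ay":0,"az":0,"hand":0.082},
  {"tx":-0.002,"ty":0.001,"tz":0.075,"ax":0,"ay":0,"az":0,"hand":0.082},
  {"tx":-0.002,"ty":0.001,"tz":0.092,"ax":0,"ay":0,"az":0,"hand":0.07},
  {"tx":-0.002,"ty":0.001,"tz":0.092,"ax":0,"ay":0,"az":0,"hand":0.045},
  {"tx":-0.002,"ty":0.001,"tz":0.092,"ax":0,"ay":0,"az":0,"hand":0.045},
  {"tx":-0.002,"ty":0.001,"tz":0.092,"ax":0,"ay":0,"az":0,"hand":0.045},
  {"tx":-0.002,"ty":0.001,"tz":0.092,"ax":0,"ay":0,"az":0,"hand":0.045},
  {"tx":-0.002,"ty":0.001,"tz":0.07,"ax":0,"ay":0,"az":0,"hand":0.045},
  {"tx":-0.002,"ty":0.001,"tz":0.03,"ax":0,"ay":0,"az":0,"hand":0.045},
  {"tx":-0.002,"ty":0.001,"tz":-0.02,"ax":0,"ay":0,"az":0,"hand":0.045},
  {"tx":-0.002,"ty":0.001,"tz":-0.05,"ax":0,"ay":0,"az":0,"hand":0.045},
  {"tx":-0.002,"ty":0.001,"tz":-0.06,"ax":0,"ay":0,"az":0,"hand":0.045},
], grip_force=35)

```text
t: 8.93
tool_pos: [0.4334, -0.3186, 0.1856]
ee_rot: [[-0.177, 0.984, 0.002], [0.984, 0.177, -0.003], [-0.003, 0.002, -1.0]]
wrist_force: [0.4, -0.1, -1.3]
grip_width: 0.67
finger_force: 37.9
```

Run:
```python
from h import *
go((590,14.9,182,10.2),(590,14.9,91,10.2))
```

```text
t 8.93 pos [ 433.4 -318.6  185.6] a 10.2 grip 57.2 F [ 0.4 -0.1 -1.3] q [-0.88 -0.09 -0.18  1.48  0.    0.52]
(590, 14.9, 182, 10.2) t [0.3005 0.2132 0.0031] a [ 0.002  0.003 -0.   ]
(590, 14.9, 91, 10.2) t [0.3007 0.213  0.0941] a [ 0.002  0.003 -0.   ]
```

Emit:
drive_tool([
  {"tx":0.018,"ty":0.012,"tz":0,"ax":0,"ay":0,"az":0,"hand":0.045},
  {"tx":0.05,"ty":0.035,"tz":0,"ax":0,"ay":0,"az":0,"hand":0.045},
  {"tx":0.085,"ty":0.06,"tz":0,"ax":0,"ay":0,"az":0,"hand":0.045},
  {"tx":0.12,"ty":0.085,"tz":0,"ax":0,"ay":0,"az":0,"hand":0.045},
  {"tx":0.155,"ty":0.11,"tz":0,"ax":0,"ay":0,"az":0,"hand":0.045},
  {"tx":0.19,"ty":0.135,"tz":0,"ax":0,"ay":0,"az":0,"hand":0.045},
  {"tx":0.225,"ty":0.16,"tz":0,"ax":0,"ay":0,"az":0,"hand":0.045},
  {"tx":0.26,"ty":0.185,"tz":0,"ax":0,"ay":0,"az":0,"hand":0.045},
  {"tx":0.285,"ty":0.202,"tz":0,"ax":0,"ay":0,"az":0,"hand":0.045},
  {"tx":0.3,"ty":0.213,"tz":0,"ax":0,"ay":0,"az":0,"hand":0.045},
  {"tx":0.3,"ty":0.213,"tz":0,"ax":0,"ay":0,"az":0,"hand":0.045},
  {"tx":0.3,"ty":0.213,"tz":0.02,"ax":0,"ay":0,"az":0,"hand":0.045},
])

```text
t: 10.42
tool_pos: [0.59, 0.0142, 0.1638]
ee_rot: [[-0.176, 0.984, 0.002], [0.984, 0.176, -0.001], [-0.001, 0.002, -1.0]]
wrist_force: [0.1, -0.1, -1.2]
grip_width: 0.671
finger_force: 38.0
```

Run:
```python
from h import *
go((590,14.9,91,10.2))
```

```text
t 10.43 pos [590.   14.2 163.8] a 10.2 grip 57.3 F [ 0.1 -0.1 -1.2] q [-0.2   0.07 -0.06  1.44 -0.    1.2 ]
(590, 14.9, 91, 10.2) t [ 0.0008 -0.0001  0.0728] a [ 0.002  0.001 -0.001]
```

Emit:
drive_tool([
  {"tx":0.001,"ty":0,"tz":0.03,"ax":0,"ay":0,"az":0,"hand":0.045},
  {"tx":0.001,"ty":0,"tz":0.055,"ax":0,"ay":0,"az":0,"hand":0.045},
  {"tx":0.001,"ty":0,"tz":0.066,"ax":0,"ay":0,"az":0,"hand":0.045},
  {"tx":0.001,"ty":0,"tz":0.07,"ax":0,"ay":0,"az":0,"hand":0.045},
  {"tx":0.001,"ty":0,"tz":0.072,"ax":0,"ay":0,"az":0,"hand":0.045},
  {"tx":0.001,"ty":0,"tz":0.072,"ax":0,"ay":0,"az":0,"hand":0.045},
])

```text
t: 11.18
tool_pos: [0.5895, 0.016, 0.0921]
ee_rot: [[-0.177, 0.984, 0.001], [0.984, 0.177, -0.0], [-0.0, 0.001, -1.0]]
wrist_force: [1.6, -0.0, -1.2]
grip_width: 0.676
finger_force: 37.9
```

Emit:
drive_tool([
  {"tx":0,"ty":0,"tz":0.001,"ax":0,"ay":0,"az":0,"hand":0.045},
  {"tx":0,"ty":0,"tz":0.002,"ax":0,"ay":0,"az":0,"hand":0.045},
  {"tx":0,"ty":0,"tz":0.002,"ax":0,"ay":0,"az":0,"hand":0.065},
  {"tx":0,"ty":0,"tz":0.002,"ax":0,"ay":0,"az":0,"hand":0.075},
  {"tx":0,"ty":0,"tz":0.002,"ax":0,"ay":0,"az":0,"hand":0.075},
  {"tx":0,"ty":0,"tz":-0.03,"ax":0,"ay":0,"az":0,"hand":0.075},
  {"tx":0,"ty":0,"tz":-0.08,"ax":0,"ay":0,"az":0,"hand":0.075},
  {"tx":0,"ty":0,"tz":-0.13,"ax":0,"ay":0,"az":0,"hand":0.075},
  {"tx":0,"ty":0,"tz":-0.16,"ax":0,"ay":0,"az":0,"hand":0.07},
  {"tx":0,"ty":0,"tz":-0.16,"ax":0,"ay":0,"az":0,"hand":0.07},
])

```text
t: 12.42
tool_pos: [0.5903, 0.0159, 0.2542]
ee_rot: [[-0.177, 0.984, 0.005], [0.984, 0.177, -0.001], [-0.002, 0.004, -1.0]]
wrist_force: [0.0, 0.0, -0.4]
grip_width: 0.819
finger_force: 0.0
```

Run:
```python
from h import *
c=wrist();W=cloud(c);w=W.reshape(-1,3)[c["z_map"].ravel()>0]*1e3
for n,p,h in(("beaker",(590,15),140),("cone",(484,-4),86)):
    q=w[(abs(w[:,2]-h)<6)&(np.hypot(*(w[:,:2]-p).T)<45)]
    if len(q)>5: r=cv2.minAreaRect(q[:,:2].astype(np.float32));print(n,len(q),np.round(r[0],1),np.round(r[1],1),r[2],q[:,2].mean())
go((567.5,-315.3,250,79),(567.5,-315.3,66,79))
```

```text
beaker 1201 [589.9  16.2] [56.9 57. ] 24.06273078918457 139.04182693264366
cone 2194 [483.9  -0.5] [28.  82.9] 10.955219268798828 85.35956973412073
t 12.47 pos [589.6  16.1 252.1] a 10.2 grip 69.8 F [-0.6 -0.1  0.2] q [-0.19  0.08  0.11  1.6   0.    1.2 ]
(567.5, -315.3, 250, 79) t [-0.3222 -0.0804  0.0021] a [ 1.000e-03  2.000e-03 -1.201e+00]
(567.5, -315.3, 66, 79) t [-0.3221 -0.0808  0.1861] a [ 1.000e-03  2.000e-03 -1.201e+00]
```

Emit:
drive_tool([
  {"tx":-0.04,"ty":-0.01,"tz":0,"ax":0,"ay":0,"az":0.05,"hand":0.07},
  {"tx":-0.09,"ty":-0.022,"tz":0,"ax":0,"ay":0,"az":0.12,"hand":0.07},
  {"tx":-0.145,"ty":-0.036,"tz":0,"ax":0,"ay":0,"az":0.19,"hand":0.07},
  {"tx":-0.2,"ty":-0.05,"tz":0,"ax":0,"ay":0,"az":0.26,"hand":0.07},
  {"tx":-0.255,"ty":-0.064,"tz":0,"ax":0,"ay":0,"az":0.33,"hand":0.07},
  {"tx":-0.3,"ty":-0.075,"tz":0,"ax":0,"ay":0,"az":0.37,"hand":0.07},
  {"tx":-0.322,"ty":-0.08,"tz":0,"ax":0,"ay":0,"az":0.37,"hand":0.07},
  {"tx":-0.322,"ty":-0.08,"tz":0.03,"ax":0,"ay":0,"az":0.37,"hand":0.065},
  {"tx":-0.322,"ty":-0.08,"tz":0.06,"ax":0,"ay":0,"az":0.37,"hand":0.065},
  {"tx":-0.322,"ty":-0.08,"tz":0.08,"ax":0,"ay":0,"az":0.37,"hand":0.065},
  {"tx":-0.322,"ty":-0.08,"tz":0.08,"ax":0,"ay":0,"az":0.37,"hand":0.065},
])

```text
t: 13.85
tool_pos: [0.5666, -0.3136, 0.1692]
ee_rot: [[0.19, 0.982, -0.003], [0.982, -0.19, 0.002], [0.002, -0.003, -1.0]]
wrist_force: [-0.8, -0.1, 0.4]
grip_width: 0.759
finger_force: 0.0
```

Run:
```python
from h import *
c=wrist();W=cloud(c);w=W.reshape(-1,3)[c["z_map"].ravel()>0]*1e3
for n,p,h in(("tall",(568,-315),110),("grey",(499,-423),30)):
    q=w[(abs(w[:,2]-h)<6)&(np.hypot(*(w[:,:2]-p).T)<45)]
    if len(q)>5: r=cv2.minAreaRect(q[:,:2].astype(np.float32));print(n,len(q),np.round(r[0],1),np.round(r[1],1),r[2],q[:,2].mean())
cv2.imwrite("pics/w4.png",c["image"][:,:,::-1])
go((567.5,-315.3,66,-11))
```

```text
tall 2977 [ 568.2 -316.3] [36.3 36.1] 79.54075622558594 109.67380677367912
grey 1117 [ 498.2 -423.3] [37.1 37.1] 61.911373138427734 29.55212915210515
t 13.9 pos [ 567.2 -314.3  171. ] a -11.0 grip 65.3 F [ 0.1  0.1 -0.2] q [-0.71  0.25  0.15  1.47  0.    1.05]
(567.5, -315.3, 66, -11) t [-0.001   0.0006  0.105 ] a [-0.001 -0.001  0.001]
```

Emit:
drive_tool([
  {"tx":-0.0015,"ty":0.001,"tz":0.04,"ax":0,"ay":0,"az":0.01,"hand":0.065},
  {"tx":-0.0015,"ty":0.001,"tz":0.08,"ax":0,"ay":0,"az":0.01,"hand":0.065},
  {"tx":-0.0015,"ty":0.001,"tz":0.11,"ax":0,"ay":0,"az":0.01,"hand":0.06},
  {"tx":-0.0015,"ty":0.001,"tz":0.11,"ax":0,"ay":0,"az":0.01,"hand":0.02},
  {"tx":-0.0015,"ty":0.001,"tz":0.11,"ax":0,"ay":0,"az":0.01,"hand":0.02},
  {"tx":-0.0015,"ty":0.001,"tz":0.11,"ax":0,"ay":0,"az":0.01,"hand":0.02},
  {"tx":-0.0015,"ty":0.001,"tz":0.11,"ax":0,"ay":0,"az":0.01,"hand":0.02},
  {"tx":-0.0015,"ty":0.001,"tz":0.09,"ax":0,"ay":0,"az":0.01,"hand":0.02},
  {"tx":-0.0015,"ty":0.001,"tz":0.05,"ax":0,"ay":0,"az":0.01,"hand":0.02},
  {"tx":-0.0015,"ty":0.001,"tz":0.0,"ax":0,"ay":0,"az":0.01,"hand":0.02},
  {"tx":-0.0015,"ty":0.001,"tz":-0.05,"ax":0,"ay":0,"az":0.01,"hand":0.02},
  {"tx":-0.0015,"ty":0.001,"tz":-0.075,"ax":0,"ay":0,"az":0.01,"hand":0.02},
], grip_force=50)

```text
t: 15.4
tool_pos: [0.5688, -0.3172, 0.2519]
ee_rot: [[0.201, 0.98, 0.004], [0.98, -0.201, -0.004], [-0.003, 0.005, -1.0]]
wrist_force: [-0.6, -0.5, -2.3]
grip_width: 0.409
finger_force: 54.4
```

Run:
```python
from h import *
go((464.6,102.2,245,-11.5),(464.6,102.2,121,-11.5))
```

```text
t 15.4 pos [ 568.8 -317.2  251.9] a -11.6 grip 34.9 F [-0.6 -0.5 -2.3] q [-0.71  0.26  0.31  1.61  0.    1.06]
(464.6, 102.2, 245, -11.5) t [ 0.39   -0.1862  0.0049] a [ 0.005  0.003 -0.001]
(464.6, 102.2, 121, -11.5) t [ 0.3903 -0.1868  0.1289] a [ 0.005  0.003 -0.001]
```

Emit:
drive_tool([
  {"tx":0.015,"ty":-0.007,"tz":0,"ax":0,"ay":0,"az":0,"hand":0.02},
  {"tx":0.05,"ty":-0.024,"tz":0,"ax":0,"ay":0,"az":0,"hand":0.02},
  {"tx":0.09,"ty":-0.043,"tz":0,"ax":0,"ay":0,"az":0,"hand":0.02},
  {"tx":0.13,"ty":-0.062,"tz":0,"ax":0,"ay":0,"az":0,"hand":0.02},
  {"tx":0.17,"ty":-0.081,"tz":0,"ax":0,"ay":0,"az":0,"hand":0.02},
  {"tx":0.21,"ty":-0.1,"tz":0,"ax":0,"ay":0,"az":0,"hand":0.02},
  {"tx":0.25,"ty":-0.119,"tz":0,"ax":0,"ay":0,"az":0,"hand":0.02},
  {"tx":0.29,"ty":-0.138,"tz":0,"ax":0,"ay":0,"az":0,"hand":0.02},
  {"tx":0.33,"ty":-0.157,"tz":0,"ax":0,"ay":0,"az":0,"hand":0.02},
  {"tx":0.365,"ty":-0.174,"tz":0,"ax":0,"ay":0,"az":0,"hand":0.02},
  {"tx":0.39,"ty":-0.186,"tz":0,"ax":0,"ay":0,"az":0,"hand":0.02},
  {"tx":0.39,"ty":-0.186,"tz":0.02,"ax":0,"ay":0,"az":0,"hand":0.02},
])

```text
t: 16.9
tool_pos: [0.4645, 0.1045, 0.2295]
ee_rot: [[0.198, 0.98, 0.005], [0.98, -0.198, 0.0], [0.001, 0.005, -1.0]]
wrist_force: [1.0, -0.8, -3.3]
grip_width: 0.416
finger_force: 54.4
```

Run:
```python
from h import *
go((464.6,102.2,121,-11.5))
```

```text
t 16.9 pos [464.5 104.5 229.5] a -11.4 grip 35.5 F [ 1.  -0.8 -3.3] q [-0.05 -0.28 -0.27  1.58  0.    1.72]
(464.6, 102.2, 121, -11.5) t [-0.0024 -0.      0.1085] a [ 0.005 -0.001  0.001]
```

Emit:
drive_tool([
  {"tx":-0.001,"ty":0,"tz":0.03,"ax":0,"ay":0,"az":0,"hand":0.02},
  {"tx":-0.001,"ty":0,"tz":0.065,"ax":0,"ay":0,"az":0,"hand":0.02},
  {"tx":-0.001,"ty":0,"tz":0.09,"ax":0,"ay":0,"az":0,"hand":0.02},
  {"tx":-0.001,"ty":0,"tz":0.1,"ax":0,"ay":0,"az":0,"hand":0.02},
  {"tx":-0.001,"ty":0,"tz":0.105,"ax":0,"ay":0,"az":0,"hand":0.02},
  {"tx":-0.001,"ty":0,"tz":0.106,"ax":0,"ay":0,"az":0,"hand":0.02},
  {"tx":-0.001,"ty":0,"tz":0.106,"ax":0,"ay":0,"az":0,"hand":0.02},
])

```text
t: 17.77
tool_pos: [0.4646, 0.1019, 0.1221]
ee_rot: [[0.201, 0.98, 0.002], [0.98, -0.201, 0.0], [0.001, 0.002, -1.0]]
wrist_force: [-3.6, 0.9, 7.1]
grip_width: 0.414
finger_force: 55.2
```

Emit:
drive_tool([
  {"tx":0,"ty":0,"tz":0,"ax":0,"ay":0,"az":0,"hand":0.05},
  {"tx":0,"ty":0,"tz":0,"ax":0,"ay":0,"az":0,"hand":0.065},
  {"tx":0,"ty":0,"tz":0,"ax":0,"ay":0,"az":0,"hand":0.065},
  {"tx":0,"ty":0,"tz":0,"ax":0,"ay":0,"az":0,"hand":0.065},
  {"tx":0,"ty":0,"tz":-0.03,"ax":0,"ay":0,"az":0,"hand":0.065},
  {"tx":0,"ty":0,"tz":-0.08,"ax":0,"ay":0,"az":0,"hand":0.065},
  {"tx":0,"ty":0,"tz":-0.12,"ax":0,"ay":0,"az":0,"hand":0.07},
  {"tx":0,"ty":0,"tz":-0.13,"ax":0,"ay":0,"az":0,"hand":0.07},
  {"tx":0,"ty":0,"tz":-0.13,"ax":0,"ay":0,"az":0,"hand":0.07},
])

```text
t: 18.9
tool_pos: [0.4641, 0.1018, 0.2502]
ee_rot: [[0.201, 0.98, 0.0], [0.98, -0.201, 0.0], [0.0, 0.0, -1.0]]
wrist_force: [0.4, -0.7, -0.7]
grip_width: 0.822
finger_force: 0.0
```

Run:
```python
from h import *
c=wrist();W=cloud(c);w=W.reshape(-1,3)[c["z_map"].ravel()>0]*1e3
for n,p,h in(("tall",(464,102),170),("beaker",(590,15),140),("cone",(484,-4),86)):
    q=w[(abs(w[:,2]-h)<6)&(np.hypot(*(w[:,:2]-p).T)<45)]
    if len(q)>5: r=cv2.minAreaRect(q[:,:2].astype(np.float32));print(n,len(q),np.round(r[0],1),np.round(r[1],1),r[2],q[:,2].mean())
go((562.6,324.5,240,-11.5),(562.6,324.5,28,-11.5))
```

```text
tall 2527 [465.  102.1] [36.2 35.9] 79.06317901611328 169.66615805575216
beaker 1327 [588.9  16.9] [57.  57.1] 79.76116180419922 138.42199873718315
cone 1695 [484.1  -0.6] [28.1 83.4] 10.91536808013916 85.44467629176114
t 18.95 pos [463.6 101.9 249.3] a -11.6 grip 69.7 F [-0.2 -0.6 -0.6] q [-0.06 -0.27 -0.23  1.62  0.    1.71]
(562.6, 324.5, 240, -11.5) t [0.238  0.0523 0.0092] a [-0.001  0.    -0.001]
(562.6, 324.5, 28, -11.5) t [0.238  0.0525 0.2212] a [-0.001  0.    -0.001]
```

Emit:
drive_tool([
  {"tx":0.04,"ty":0.009,"tz":0,"ax":0,"ay":0,"az":0,"hand":0.07},
  {"tx":0.09,"ty":0.02,"tz":0,"ax":0,"ay":0,"az":0,"hand":0.07},
  {"tx":0.145,"ty":0.032,"tz":0,"ax":0,"ay":0,"az":0,"hand":0.07},
  {"tx":0.2,"ty":0.044,"tz":0,"ax":0,"ay":0,"az":0,"hand":0.07},
  {"tx":0.23,"ty":0.05,"tz":0.02,"ax":0,"ay":0,"az":0,"hand":0.07},
  {"tx":0.238,"ty":0.052,"tz":0.06,"ax":0,"ay":0,"az":0,"hand":0.07},
  {"tx":0.238,"ty":0.052,"tz":0.1,"ax":0,"ay":0,"az":0,"hand":0.07},
  {"tx":0.238,"ty":0.052,"tz":0.12,"ax":0,"ay":0,"az":0,"hand":0.07},
  {"tx":0.238,"ty":0.052,"tz":0.12,"ax":0,"ay":0,"az":0,"hand":0.07},
])

```text
t: 20.08
tool_pos: [0.5612, 0.324, 0.1282]
ee_rot: [[0.201, 0.98, -0.003], [0.98, -0.201, -0.001], [-0.002, -0.003, -1.0]]
wrist_force: [0.4, -0.2, -0.0]
grip_width: 0.815
finger_force: 0.0
```

Run:
```python
from h import *
c=wrist();W=cloud(c);w=W.reshape(-1,3)[c["z_map"].ravel()>0]*1e3
for n,p,h in(("stout",(562,324),65),("white",(426,313),45)):
    q=w[(abs(w[:,2]-h)<6)&(np.hypot(*(w[:,:2]-p).T)<45)]
    if len(q)>5: r=cv2.minAreaRect(q[:,:2].astype(np.float32));print(n,len(q),np.round(r[0],1),np.round(r[1],1),r[2],q[:,2].mean())
go((562.6,324.5,22,-11.5))
```

```text
stout 3647 [562.8 325.1] [45.6 44.6] 78.90898132324219 64.7962808622111
white 2035 [426.6 313.3] [37.  37.4] 78.20243072509766 44.56001719980373
t 20.12 pos [562.3 324.4 130.3] a -11.6 grip 69.5 F [0.4 1.2 0. ] q [0.32 0.26 0.09 1.4  0.   2.1 ]
(562.6, 324.5, 22, -11.5) t [0.0002 0.0004 0.1083] a [-0.001  0.    -0.001]
```

Emit:
drive_tool([
  {"tx":0.001,"ty":0,"tz":0.045,"ax":0,"ay":0,"az":0,"hand":0.07},
  {"tx":0.001,"ty":0,"tz":0.085,"ax":0,"ay":0,"az":0,"hand":0.07},
  {"tx":0.001,"ty":0,"tz":0.107,"ax":0,"ay":0,"az":0,"hand":0.065},
  {"tx":0.001,"ty":0,"tz":0.107,"ax":0,"ay":0,"az":0,"hand":0.03},
  {"tx":0.001,"ty":0,"tz":0.107,"ax":0,"ay":0,"az":0,"hand":0.03},
  {"tx":0.001,"ty":0,"tz":0.107,"ax":0,"ay":0,"az":0,"hand":0.03},
  {"tx":0.001,"ty":0,"tz":0.107,"ax":0,"ay":0,"az":0,"hand":0.03},
  {"tx":0.001,"ty":0,"tz":0.085,"ax":0,"ay":0,"az":0,"hand":0.03},
  {"tx":0.001,"ty":0,"tz":0.04,"ax":0,"ay":0,"az":0,"hand":0.03},
  {"tx":0.001,"ty":0,"tz":-0.015,"ax":0,"ay":0,"az":0,"hand":0.03},
  {"tx":0.001,"ty":0,"tz":-0.07,"ax":0,"ay":0,"az":0,"hand":0.03},
  {"tx":0.001,"ty":0,"tz":-0.1,"ax":0,"ay":0,"az":0,"hand":0.03},
], grip_force=50)

```text
t: 21.62
tool_pos: [0.5636, 0.3259, 0.2346]
ee_rot: [[0.201, 0.98, 0.004], [0.98, -0.201, 0.002], [0.002, 0.004, -1.0]]
wrist_force: [1.0, -0.1, -2.1]
grip_width: 0.527
finger_force: 51.4
```

Run:
```python
from h import *
go((502.8,-110.4,225,-11.5),(502.8,-110.4,83,-11.5))
```

```text
t 21.62 pos [563.6 325.9 234.6] a -11.6 grip 45.0 F [ 1.  -0.1 -2.1] q [0.32 0.26 0.28 1.58 0.   2.1 ]
(502.8, -110.4, 225, -11.5) t [-0.4396  0.0279  0.0087] a [ 0.004 -0.002 -0.001]
(502.8, -110.4, 83, -11.5) t [-0.44    0.0273  0.1507] a [ 0.004 -0.002 -0.001]
```

Emit:
drive_tool([
  {"tx":-0.015,"ty":0.001,"tz":0,"ax":0,"ay":0,"az":0,"hand":0.03},
  {"tx":-0.055,"ty":0.004,"tz":0,"ax":0,"ay":0,"az":0,"hand":0.03},
  {"tx":-0.1,"ty":0.007,"tz":0,"ax":0,"ay":0,"az":0,"hand":0.03},
  {"tx":-0.145,"ty":0.009,"tz":0,"ax":0,"ay":0,"az":0,"hand":0.03},
  {"tx":-0.19,"ty":0.012,"tz":0,"ax":0,"ay":0,"az":0,"hand":0.03},
  {"tx":-0.235,"ty":0.015,"tz":0,"ax":0,"ay":0,"az":0,"hand":0.03},
  {"tx":-0.28,"ty":0.018,"tz":0,"ax":0,"ay":0,"az":0,"hand":0.03},
  {"tx":-0.325,"ty":0.021,"tz":0,"ax":0,"ay":0,"az":0,"hand":0.03},
  {"tx":-0.37,"ty":0.023,"tz":0,"ax":0,"ay":0,"az":0,"hand":0.03},
  {"tx":-0.41,"ty":0.026,"tz":0,"ax":0,"ay":0,"az":0,"hand":0.03},
  {"tx":-0.44,"ty":0.028,"tz":0,"ax":0,"ay":0,"az":0,"hand":0.03},
  {"tx":-0.44,"ty":0.028,"tz":0.02,"ax":0,"ay":0,"az":0,"hand":0.03},
])

```text
t: 23.12
tool_pos: [0.5013, -0.1136, 0.2096]
ee_rot: [[0.204, 0.979, 0.0], [0.979, -0.204, -0.001], [-0.001, 0.001, -1.0]]
wrist_force: [0.4, 0.7, -2.2]
grip_width: 0.529
finger_force: 51.4
```

Run:
```python
from h import *
go((502.8,-110.4,83,-11.5))
```

```text
t 23.12 pos [ 501.3 -113.6  209.6] a -11.8 grip 45.2 F [ 0.4  0.7 -2.2] q [-0.48 -0.16 -0.2   1.53 -0.    1.3 ]
(502.8, -110.4, 83, -11.5) t [0.0035 0.0007 0.1266] a [ 0.001  0.001 -0.005]
```

Emit:
drive_tool([
  {"tx":0.002,"ty":0.001,"tz":0.035,"ax":0,"ay":0,"az":0,"hand":0.03},
  {"tx":0.002,"ty":0.001,"tz":0.075,"ax":0,"ay":0,"az":0,"hand":0.03},
  {"tx":0.002,"ty":0.001,"tz":0.105,"ax":0,"ay":0,"az":0,"hand":0.03},
  {"tx":0.002,"ty":0.001,"tz":0.117,"ax":0,"ay":0,"az":0,"hand":0.03},
  {"tx":0.002,"ty":0.001,"tz":0.122,"ax":0,"ay":0,"az":0,"hand":0.03},
  {"tx":0.002,"ty":0.001,"tz":0.124,"ax":0,"ay":0,"az":0,"hand":0.03},
  {"tx":0.002,"ty":0.001,"tz":0.124,"ax":0,"ay":0,"az":0,"hand":0.03},
])

```text
t: 24.0
tool_pos: [0.5038, -0.1096, 0.0872]
ee_rot: [[0.201, 0.98, 0.001], [0.98, -0.201, -0.001], [-0.0, 0.001, -1.0]]
wrist_force: [0.4, 0.0, -1.6]
grip_width: 0.527
finger_force: 51.5
```

Emit:
drive_tool([
  {"tx":-0.001,"ty":0,"tz":0.002,"ax":0,"ay":0,"az":0,"hand":0.03},
  {"tx":-0.001,"ty":0,"tz":0.0035,"ax":0,"ay":0,"az":0,"hand":0.03},
  {"tx":-0.001,"ty":0,"tz":0.0035,"ax":0,"ay":0,"az":0,"hand":0.03},
])

```text
t: 24.38
tool_pos: [0.5035, -0.1107, 0.084]
ee_rot: [[0.201, 0.98, 0.001], [0.98, -0.201, -0.001], [-0.001, 0.001, -1.0]]
wrist_force: [-3.0, 1.3, 8.0]
grip_width: 0.535
finger_force: 52.7
```

Emit:
drive_tool([
  {"tx":0,"ty":0,"tz":0,"ax":0,"ay":0,"az":0,"hand":0.055},
  {"tx":0,"ty":0,"tz":0,"ax":0,"ay":0,"az":0,"hand":0.07},
  {"tx":0,"ty":0,"tz":0,"ax":0,"ay":0,"az":0,"hand":0.07},
  {"tx":0,"ty":0,"tz":0,"ax":0,"ay":0,"az":0,"hand":0.07},
  {"tx":0,"ty":0,"tz":-0.03,"ax":0,"ay":0,"az":0,"hand":0.07},
  {"tx":0,"ty":0,"tz":-0.08,"ax":0,"ay":0,"az":0,"hand":0.065},
  {"tx":0,"ty":0,"tz":-0.13,"ax":0,"ay":0,"az":0,"hand":0.06},
  {"tx":0,"ty":0,"tz":-0.16,"ax":0,"ay":0,"az":0,"hand":0.06},
  {"tx":0,"ty":0,"tz":-0.16,"ax":0,"ay":0,"az":0,"hand":0.06},
])

```text
t: 25.5
tool_pos: [0.5042, -0.1109, 0.2454]
ee_rot: [[0.201, 0.98, 0.004], [0.98, -0.201, -0.002], [-0.001, 0.004, -1.0]]
wrist_force: [-0.1, 0.6, -0.3]
grip_width: 0.702
finger_force: 0.0
```

Run:
```python
from h import *
c=wrist();W=cloud(c);w=W.reshape(-1,3)[c["z_map"].ravel()>0]*1e3
for n,p,h in(("stout",(503,-110),125),("beaker",(590,15),140),("cone",(484,-4),86)):
    q=w[(abs(w[:,2]-h)<6)&(np.hypot(*(w[:,:2]-p).T)<45)]
    if len(q)>5: r=cv2.minAreaRect(q[:,:2].astype(np.float32));print(n,len(q),np.round(r[0],1),np.round(r[1],1),r[2],q[:,2].mean())
go((426,313.5,240,-30),(426,313.5,8,-30))
```

```text
stout 2351 [ 504.2 -111.1] [44.9 45.2] 31.01639747619629 124.8482632559516
beaker 758 [585.3  -2.4] [20.2 53.5] 77.89019775390625 138.93627141150034
cone 3061 [484.1  -0.9] [28.7 83.6] 11.086153030395508 85.41485352613239
t 25.55 pos [ 503.6 -110.6  243.5] a -11.6 grip 60.1 F [ 0.  -0.1 -0.1] q [-0.47 -0.15 -0.13  1.59  0.    1.3 ]
(426, 313.5, 240, -30) t [ 0.3999 -0.1611  0.0031] a [0.002 0.    0.322]
(426, 313.5, 8, -30) t [ 0.4    -0.1615  0.2351] a [0.002 0.    0.322]
```

Emit:
drive_tool([
  {"tx":0.035,"ty":-0.014,"tz":0,"ax":0,"ay":0,"az":0.02,"hand":0.06},
  {"tx":0.08,"ty":-0.032,"tz":0,"ax":0,"ay":0,"az":0.06,"hand":0.06},
  {"tx":0.13,"ty":-0.052,"tz":0,"ax":0,"ay":0,"az":0.1,"hand":0.06},
  {"tx":0.18,"ty":-0.072,"tz":0,"ax":0,"ay":0,"az":0.14,"hand":0.06},
  {"tx":0.23,"ty":-0.093,"tz":0,"ax":0,"ay":0,"az":0.18,"hand":0.06},
  {"tx":0.28,"ty":-0.113,"tz":0,"ax":0,"ay":0,"az":0.22,"hand":0.06},
  {"tx":0.33,"ty":-0.133,"tz":0,"ax":0,"ay":0,"az":0.26,"hand":0.06},
  {"tx":0.375,"ty":-0.151,"tz":0.01,"ax":0,"ay":0,"az":0.3,"hand":0.06},
  {"tx":0.4,"ty":-0.161,"tz":0.05,"ax":0,"ay":0,"az":0.322,"hand":0.06},
  {"tx":0.4,"ty":-0.161,"tz":0.1,"ax":0,"ay":0,"az":0.322,"hand":0.06},
  {"tx":0.4,"ty":-0.161,"tz":0.13,"ax":0,"ay":0,"az":0.322,"hand":0.06},
  {"tx":0.4,"ty":-0.161,"tz":0.13,"ax":0,"ay":0,"az":0.322,"hand":0.06},
])

```text
t: 27.05
tool_pos: [0.423, 0.3129, 0.109]
ee_rot: [[0.5, 0.866, -0.006], [0.866, -0.5, -0.002], [-0.005, -0.004, -1.0]]
wrist_force: [-0.1, 0.3, 0.2]
grip_width: 0.7
finger_force: 0.0
```

Run:
```python
from h import *
c=wrist();W=cloud(c);w=W.reshape(-1,3)[c["z_map"].ravel()>0]*1e3
for n,p,h in(("white",(426,313),45),("purp2",(347,287),45)):
    q=w[(abs(w[:,2]-h)<6)&(np.hypot(*(w[:,:2]-p).T)<40)]
    if len(q)>5: r=cv2.minAreaRect(q[:,:2].astype(np.float32));print(n,len(q),np.round(r[0],1),np.round(r[1],1),r[2],q[:,2].mean())
go((426.2,313.5,10,-30))
```

```text
white 2491 [426.2 313.1] [37.4 37. ] 55.60627365112305 44.75836847672929
purp2 695 [354.6 280.5] [37.2 14.9] 46.432098388671875 44.42717399796843
t 27.1 pos [424.4 313.3 111.4] a -30.0 grip 59.8 F [-0.7  0.6  1. ] q [ 0.39 -0.1  -0.33  1.35  0.    2.48]
(426.2, 313.5, 10, -30) t [0.0013 0.0017 0.1014] a [-0.002  0.002 -0.   ]
```

Emit:
drive_tool([
  {"tx":0.001,"ty":0.001,"tz":0.04,"ax":0,"ay":0,"az":0,"hand":0.06},
  {"tx":0.001,"ty":0.001,"tz":0.08,"ax":0,"ay":0,"az":0,"hand":0.06},
  {"tx":0.001,"ty":0.001,"tz":0.1,"ax":0,"ay":0,"az":0,"hand":0.06},
  {"tx":0.001,"ty":0.001,"tz":0.102,"ax":0,"ay":0,"az":0,"hand":0.03},
  {"tx":0.001,"ty":0.001,"tz":0.102,"ax":0,"ay":0,"az":0,"hand":0.02},
  {"tx":0.001,"ty":0.001,"tz":0.102,"ax":0,"ay":0,"az":0,"hand":0.02},
  {"tx":0.001,"ty":0.001,"tz":0.102,"ax":0,"ay":0,"az":0,"hand":0.02},
  {"tx":0.001,"ty":0.001,"tz":0.102,"ax":0,"ay":0,"az":0,"hand":0.02},
], grip_force=40)

```text
t: 28.1
tool_pos: [0.4275, 0.3144, 0.0116]
ee_rot: [[0.5, 0.866, 0.001], [0.866, -0.5, 0.001], [0.001, 0.001, -1.0]]
wrist_force: [-0.3, -0.2, 4.4]
grip_width: 0.433
finger_force: 40.5
```

Emit:
drive_tool([
  {"tx":0,"ty":0,"tz":-0.02,"ax":0,"ay":0,"az":0,"hand":0.02},
  {"tx":0,"ty":0,"tz":-0.06,"ax":0,"ay":0,"az":0,"hand":0.02},
  {"tx":0,"ty":0,"tz":-0.11,"ax":0,"ay":0,"az":0,"hand":0.02},
  {"tx":0,"ty":0,"tz":-0.16,"ax":0,"ay":0,"az":0,"hand":0.02},
  {"tx":0,"ty":0,"tz":-0.205,"ax":0,"ay":0,"az":0,"hand":0.02},
  {"tx":0,"ty":0,"tz":-0.225,"ax":0,"ay":0,"az":0,"hand":0.02},
  {"tx":0,"ty":0,"tz":-0.225,"ax":0,"ay":0,"az":0,"hand":0.02},
])

```text
t: 28.98
tool_pos: [0.4278, 0.3145, 0.2374]
ee_rot: [[0.5, 0.866, 0.003], [0.866, -0.5, 0.001], [0.002, 0.002, -1.0]]
wrist_force: [-0.3, 0.4, -1.2]
grip_width: 0.435
finger_force: 40.4
```

Run:
```python
from h import *
go((504,-111,235,-11.5),(504,-111,136,-11.5))
```

```text
t 28.98 pos [427.8 314.5 237.4] a -30.0 grip 37.1 F [-0.3  0.4 -1.2] q [ 0.39 -0.11 -0.1   1.57  0.    2.48]
(504, -111, 235, -11.5) t [-0.3303  0.2789  0.0021] a [ 0.002 -0.002 -0.323]
(504, -111, 136, -11.5) t [-0.3306  0.2787  0.1011] a [ 0.002 -0.002 -0.323]
```

Emit:
drive_tool([
  {"tx":-0.012,"ty":0.01,"tz":0,"ax":0,"ay":0,"az":0,"hand":0.02},
  {"tx":-0.04,"ty":0.034,"tz":0,"ax":0,"ay":0,"az":0,"hand":0.02},
  {"tx":-0.075,"ty":0.0635,"tz":0,"ax":0,"ay":0,"az":0,"hand":0.02},
  {"tx":-0.11,"ty":0.093,"tz":0,"ax":0,"ay":0,"az":0,"hand":0.02},
  {"tx":-0.145,"ty":0.123,"tz":0,"ax":0,"ay":0,"az":0,"hand":0.02},
  {"tx":-0.18,"ty":0.1525,"tz":0,"ax":0,"ay":0,"az":0,"hand":0.02},
  {"tx":-0.215,"ty":0.182,"tz":0,"ax":0,"ay":0,"az":0,"hand":0.02},
  {"tx":-0.25,"ty":0.212,"tz":0,"ax":0,"ay":0,"az":0,"hand":0.02},
  {"tx":-0.285,"ty":0.2415,"tz":0,"ax":0,"ay":0,"az":0,"hand":0.02},
  {"tx":-0.315,"ty":0.267,"tz":0,"ax":0,"ay":0,"az":0,"hand":0.02},
  {"tx":-0.329,"ty":0.279,"tz":0,"ax":0,"ay":0,"az":0,"hand":0.02},
  {"tx":-0.329,"ty":0.279,"tz":0,"ax":0,"ay":0,"az":0,"hand":0.02},
])

```text
t: 30.48
tool_pos: [0.5032, -0.111, 0.2346]
ee_rot: [[0.502, 0.865, -0.002], [0.865, -0.502, 0.001], [0.0, -0.002, -1.0]]
wrist_force: [-0.4, 0.6, -1.3]
grip_width: 0.43
finger_force: 40.4
```

Emit:
drive_tool([
  {"tx":0,"ty":0,"tz":0.02,"ax":0,"ay":0,"az":0,"hand":0.02},
  {"tx":0,"ty":0,"tz":0.045,"ax":0,"ay":0,"az":0,"hand":0.02},
  {"tx":0,"ty":0,"tz":0.07,"ax":0,"ay":0,"az":0,"hand":0.02},
  {"tx":0,"ty":0,"tz":0.085,"ax":0,"ay":0,"az":0,"hand":0.02},
  {"tx":0,"ty":0,"tz":0.09,"ax":0,"ay":0,"az":0,"hand":0.02},
  {"tx":0,"ty":0,"tz":0.09,"ax":0,"ay":0,"az":0,"hand":0.02},
  {"tx":0,"ty":0,"tz":0.09,"ax":0,"ay":0,"az":0,"hand":0.02},
])

```text
t: 31.35
tool_pos: [0.5044, -0.1104, 0.1468]
ee_rot: [[0.5, 0.866, 0.001], [0.866, -0.5, -0.001], [0.0, 0.001, -1.0]]
wrist_force: [-0.5, 0.0, -0.9]
grip_width: 0.439
finger_force: 40.4
```

Run:
```python
from h import *
from workcell import camera
c=wrist();print("wrist");cv2.imwrite("pics/w5.png",c["image"][:,:,::-1])
c=camera("scene");cv2.imwrite("pics/s5.png",cv2.resize(c["image"][150:260,150:320,::-1],None,fx=4,fy=4,interpolation=2))
go((504.8,-109.6,136.6,-30))
```

```text
wrist
t 31.45 pos [ 504.4 -110.4  146.6] a -30.0 grip 37.1 F [-0.1 -0.5 -0.9] q [-0.47 -0.15 -0.31  1.41  0.    1.63]
(504.8, -109.6, 136.6, -30) t [ 0.0009 -0.0001  0.01  ] a [ 0.001 -0.    -0.   ]
```

View pics/s5.png

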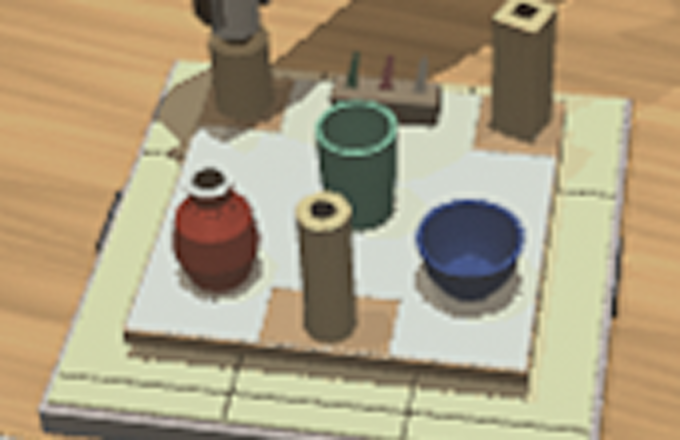

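The scene crop shows the white prop held above the stout prop at (240,50). The cone pack (388,95), tall prop (522,70) and beaker (358,165) are all standing, and the three fixed things are untouched. Now I'll lower the white prop gently.

Emit:
drive_tool([
  {"tx":0.001,"ty":0,"tz":0.005,"ax":0,"ay":0,"az":0,"hand":0.02},
  {"tx":0.001,"ty":0,"tz":0.008,"ax":0,"ay":0,"az":0,"hand":0.02},
  {"tx":0.001,"ty":0,"tz":0.009,"ax":0,"ay":0,"az":0,"hand":0.02},
  {"tx":0.001,"ty":0,"tz":0.009,"ax":0,"ay":0,"az":0,"hand":0.02},
])

```text
t: 31.95
tool_pos: [0.5044, -0.1094, 0.1368]
ee_rot: [[0.5, 0.866, 0.0], [0.866, -0.5, 0.0], [0.0, -0.0, -1.0]]
wrist_force: [-0.2, -0.3, -0.2]
grip_width: 0.435
finger_force: 40.5
```

Just touching (vertical force −0.9 → −0.2 N). I'll go 1 mm lower and check.

Emit:
drive_tool([
  {"tx":0,"ty":0,"tz":0.0005,"ax":0,"ay":0,"az":0,"hand":0.02},
  {"tx":0,"ty":0,"tz":0.001,"ax":0,"ay":0,"az":0,"hand":0.02},
  {"tx":0,"ty":0,"tz":0.001,"ax":0,"ay":0,"az":0,"hand":0.02},
])

```text
t: 32.33
tool_pos: [0.5045, -0.1094, 0.1366]
ee_rot: [[0.5, 0.866, 0.001], [0.866, -0.5, -0.0], [0.0, 0.001, -1.0]]
wrist_force: [-1.3, 1.2, 6.6]
grip_width: 0.433
finger_force: 41.0
```

Emit:
drive_tool([
  {"tx":0,"ty":0,"tz":0,"ax":0,"ay":0,"az":0,"hand":0.042},
  {"tx":0,"ty":0,"tz":0,"ax":0,"ay":0,"az":0,"hand":0.055},
  {"tx":0,"ty":0,"tz":0,"ax":0,"ay":0,"az":0,"hand":0.065},
  {"tx":0,"ty":0,"tz":0,"ax":0,"ay":0,"az":0,"hand":0.065},
  {"tx":0,"ty":0,"tz":-0.02,"ax":0,"ay":0,"az":0,"hand":0.065},
  {"tx":0,"ty":0,"tz":-0.06,"ax":0,"ay":0,"az":0,"hand":0.065},
  {"tx":0,"ty":0,"tz":-0.11,"ax":0,"ay":0,"az":0,"hand":0.065},
  {"tx":0,"ty":0,"tz":-0.14,"ax":0,"ay":0,"az":0,"hand":0.065},
  {"tx":0,"ty":0,"tz":-0.14,"ax":0,"ay":0,"az":0,"hand":0.065},
])

```text
t: 33.45
tool_pos: [0.5056, -0.1099, 0.2799]
ee_rot: [[0.5, 0.866, 0.005], [0.866, -0.5, -0.002], [0.0, 0.006, -1.0]]
wrist_force: [0.4, -0.5, 0.3]
grip_width: 0.763
finger_force: 0.0
```

Run:
```python
from h import *
from workcell import camera
def meas(nm,c):
    w=cloud(c).reshape(-1,3)[c["z_map"].ravel()>0]*1e3
    for n,p,h in(("white",(504,-111),170),("tall",(464,102),170),("beaker",(590,15),140),("cone",(484,-4),86),("back",(703,38),170),("bowl",(634,114),105),("vase",(680,-54),148),("grey",(499,-423),30)):
        q=w[(abs(w[:,2]-h)<(6 if h!=148 and h!=170 and h!=105 and h!=30 else 8))&(np.hypot(*(w[:,:2]-p).T)<50)]
        if len(q)>5: r=cv2.minAreaRect(q[:,:2].astype(np.float32));print(nm,n,len(q),np.round(r[0],1),np.round(r[1],1),round(r[2],1),q[:,2].mean().round(1))
meas("w",wrist()); 
c=camera("top");meas("top",c)
c=camera("scene");meas("scene",c);cv2.imwrite("pics/s6.png",cv2.resize(c["image"][130:260,150:320,::-1],None,fx=4,fy=4,interpolation=2))
go()
```

```text
w white 1749 [ 504.2 -110.8] [37.4 36.6] 60.0 169.7
w beaker 547 [579.4  -0.9] [18.4 53. ] 60.2 139.2
w cone 2268 [483.9  -1.1] [28.1 82.7] 10.9 85.4
w vase 691 [673.7 -59. ] [20.2 28.7] 58.0 148.0
top white 15 [504.7 -95.3] [ 8.1 19.1] 61.6 169.2
top tall 115 [463.6 102.4] [35.6 35.5] 79.2 169.3
top beaker 70 [588.8  17.4] [56.7 54.2] 41.7 139.6
top cone 166 [482.9  -0. ] [27.8 83.4] 11.1 85.4
top back 87 [702.2  37.1] [30.6 31.9] 89.6 169.2
top bowl 110 [633.7 113.8] [71.2 72.8] 89.9 103.2
top vase 32 [677.4 -55.6] [17.8 18.7] 88.6 148.0
top grey 75 [ 496.2 -423.8] [35.  33.6] 25.4 29.9
scene white 94 [ 506.9 -110.3] [36.7 36.7] 17.1 167.5
scene tall 116 [466.4 102.9] [40.  38.8] 77.2 167.7
scene beaker 90 [591.6  17.3] [59.9 54.6] 46.7 137.8
scene cone 152 [486.7   1.2] [32.6 82.8] 14.7 84.2
scene back 126 [705.4  37.8] [35.1 34.2] 14.9 168.0
scene bowl 172 [636.4 115. ] [74.5 73.2] 45.5 101.7
scene vase 51 [683.  -54.1] [27.1 26.7] 69.2 145.9
scene grey 71 [ 500.2 -422.6] [38.8 34.7] 3.4 27.1
t 33.6 pos [ 504.3 -109.3  275.5] a -30.0 grip 64.8 F [ 0.3 -0.3 -0.3] q [-0.47 -0.14 -0.06  1.65  0.    1.63]
```

View pics/s6.png

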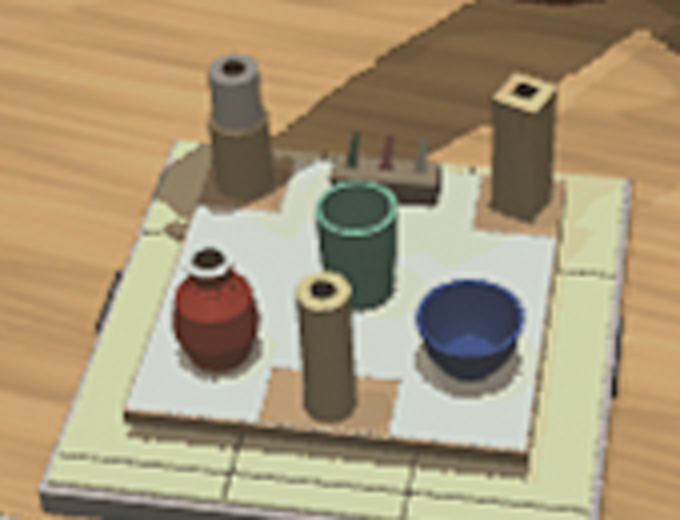

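The picture shows everything in place and upright: white on stout (240,125), tall prop (523,145), cone pack (388,180), beaker (357,245). The back prop, bowl and vase have not moved. All errors are under about 4 mm and the gripper is clear, so I'm handing in.

```bash
python3 -c "
from workcell import hand_in
print(hand_in())"
```

```text
the job is handed in; nothing more can be done
None
```

The shelf is set and handed in at about 34 s of the 128 s allowed: all five pieces stand upright in their places, within about 5 mm by the last camera readings, and the back prop, bowl, vase and grey prop did not measurably move; the hand-in call returned no verdict.

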